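# Feeder shelf put back one place off: three-way swap of bottle, dish and tub

### The job

Somebody wiped the terrarium shelf and put the things back on the wrong stands: put the glass spray bottle into the terracotta saucer (it drips), the grey feeding dish in the middle of the scale's steel platform, and the green insect tub in the middle of the cork mat. Every stand is taken at first, but there is bare shelf to park something on for the moment. Let everything end upright and let go of; tip nothing over, set things down rather than drop them, and leave the hide cave and the feeding tongs where they are.

Things in the scene. Friction and masses are not known exactly. Their poses are not given: they have to be found in the camera images.
- bottle: Amber glass bottle with black trigger sprayer, 175 mm tall, 0.3 kg, loose, on the cork mat at first. Origin: centre of underside, z up. Glass 62 mm wide to z 100, collar 31 mm wide z 123-140. Sprayer block on the axis, pinch it across y: 24 mm wide in y, x -24 to 26, z 140-174. Spout 16 mm wide with nozzle to x -58, z 156-176; trigger hangs under it, x -22 to -44, to z 120 (all mm)
- dish: Small round feeding dish of grey ceramic, 66 mm outside diameter, 34 mm high, outside wall upright from 5 mm up, wall 6 mm thick, floor 6 mm, open at the top, about 0.14 kg, loose. Origin: centre of its underside; z up. At the start it stands in the saucer.
- tub: Squat green plastic insect tub with a closed, ribbed, darker green twist cap that stays on, round dark air mesh in the cap; 62 mm tall, about 0.11 kg, loose. Origin: centre of its underside; z up. Body 54 mm wide at the foot to 60 mm; cap 64 mm in diameter, from 44 to 62 mm height, good to grasp. At the start it stands on the scale.
- saucer: Round terracotta plant saucer, fixed, place of the spray bottle. Origin: centre of its underside on the shelf. Outside diameter 92 mm at the foot, 106 mm at the rim; rim 14 mm high; flat inner floor 6 mm above the shelf, about 88 mm wide.
- scale: Flat black digital kitchen scale with square steel platform, fixed, place of the dish. Origin: on the shelf, under the platform's centre. Platform 100 x 100 mm, its top 23 mm above the shelf. Case 145 mm along x (from -90 to +55 mm, display and two buttons at the -x end), 110 mm along y, its top at 18 mm.
- cork_mat: Square mat of dark brown cork, 100 x 100 mm, 8 mm thick, fixed, place of the insect tub. Origin: centre of its underside on the shelf.
- cave: Hide cave of brown resin, a rough vaulted half barrel with an open mouth towards its -x; about 97 mm along x, 125 mm along y, 70 mm high, loose, 0.45 kg. Bystander: leave it alone. Origin: centre of its underside.
- tongs: Stainless feeding tongs, two thin blades lying on edge, 260 mm long along x (from -128 to +131 mm), up to 35 mm wide, 9 mm high, loose, 0.06 kg, lying beyond the stands near the far edge of the shelf. Bystander: leave them alone. Origin: their middle, on the shelf.
Mind the look-alikes: they are no part of the job. Of the things that look like the saucer, the middle-sized one is meant. There is more than one size of the scale; the one meant has the size given above.

How it is judged:
By the outcome, as a careful person would: the job done as asked, in the order asked, and still so for the second after the job is handed in, with the robot touching nothing.
It also fails if it takes over 109 s, if anything falls off the work surface, if the arm or the gripper's body presses on something with over 40 N, if the wrist force passes 120 N, or if a joint passes its speed limit or range.

### The arm

A 6-joint arm with a two-finger parallel gripper is mounted at the origin on the work surface. World frame = base frame: x ahead of the robot, y to its left, z up, the work surface at z = 0. Lengths are in mm, angles in rad, forces in N, time in s.
With the tool pointing down it reaches from about 400 to 925 mm from the base axis. Payload 12.5 kg.
Tool frame: the origin (TCP) lies at the centre of the arm's flange, where the gripper is bolted on; the fingertips stand 190 mm ahead of it and the grasp point (between the pads) lies 171 mm ahead of it; z points along the fingers, y is the line along which they close (so a half turn about z gives the same grasp; the last joint's range is limited). The gripper opens to 95 mm and grips with 3 to 60 N. Pads are 20 mm wide; open, the fingers measure 119 mm over their backs; the gripper's body (75 mm by 180 mm) begins 59 mm behind the grasp point.
Start: joints at [1.03, 0.491, 1.559, -0, 1.092, -0.106], TCP at [263.245, 566.857, 404.761] pointing down, gripper open.
Joint ranges: [-3.1, 3.1], [-0.84, 2.19], [0.05, 2.79], [-1.13, 4.28], [0.06, 2.93], [-2.69, 2.69]. Speed limits (rad/s): [2.22, 2.22, 2.79, 3.14, 3.14, 3.14].

### API

Orientations are given as [roll, pitch, yaw] about the fixed x, y, z axes, in that order (R = Rz(yaw) Ry(pitch) Rx(roll)).
In Python, from cell import env, read_camera, search_frame, cut_out gives the robot as it stands. The module is installed in compiled form; this text tells all that it offers.
- The arm moves only by the tool move_arm, never from a script. Its argument "commands" is a list of rows, each a list of 3 entries, a list of its own where there are three numbers: the shift along the world's x, y, z normalised to -1 to 1, where 1 is 0.03 m, then the turn about the world's z normalised to -1 to 1, where 1 is 0.08 rad, then the opening, from -1 (shut) to 1 (fully open), so that 0 is half open. A call has 1 to 20 rows; each row shifts and turns the commanded pose from where the row before left it; what a row does not reach is not made up. A row lasts 1/12 s, in which the tool goes at most 41.7 mm and 7.16 degrees, less where a joint would pass 70% of its speed; a pose out of reach is approached as far as the arm can. A call with a number of a shift or a turn outside -1 to 1 is refused whole. A call with a gripper value outside its range is refused whole. The fingers move at their own pace and stop on an object; the grip force is fixed at half the most. Time passes only in rows, so rows that do not move let the fingers close. It gives the time, the measured TCP pose, the force, the opening and the grip force at its end, in the units of the state.
- env.state(): the state, without advancing time (a new reading comes with each control period).
- read_camera(name): name is "side" or "top"; returns a dict with "image" (400x640x3 uint8, red, green, blue), "fx", "fy", "cx", "cy" (pixels), "rvec" (rotation vector, rad) and "tvec" (3), from world to camera coordinates, as OpenCV has them. Camera axes: x right, y down, z forward; pixel columns grow to the right and rows downward; lengths in mm; the calibration is good to about 2 mm. A picture is of the moment at which its call begins. There is no depth.
- env.job_done(): hands the job in; it is judged then, once.
Trained networks look in a picture, given as the dict that the camera call returned (one of the last four; its "shot" number tells which), for a name from the list of things; names that differ only in an ending like _2 or _b are one class to them, and where a whole thing is asked for, a point or a joint stands for the part that bears it (a point fixed in the world has none). Each returns a list of dicts, best first, with "confidence" (0 to 1); they miss things now and then, are a little off and sometimes report something else, mostly with a low value. They report only what shows in the picture. A call takes as long as a camera call. They do not tell look-alikes from the thing itself.
- search_frame(thing, picture): "at" ([column, row] in pixels, amid what is visible of it).
- cut_out(thing, picture): "region" (400x640 bool, what is visible of it) and "at" ([column, row] in pixels, amid what is visible of it).
The state is a dict: "t": time; "joints": joint angles; "qvel": joint speeds; "tau": joint torques, N m; "eef_pos": TCP position; "tcp_rot": TCP orientation; "ft_force": force on the tool from outside, world axes, zero at the start; "moment": the same for the moment, N m; "opening": opening from 0.0 (shut) to 1.0 (fully open); "grip_force": force on a finger pad.
Only numpy, scipy, OpenCV 4.12 (cv2) and the standard library are available. Lean on these libraries where they do the work, as an engineer would, in place of code of your own. Each camera call takes 0.05 s, during which the arm holds its last target. There are 200 camera calls.

## Working session

There is one attempt and no reset: what is moved stays moved. The work goes in short steps, Python scripts to look and compute and a tool call to move; the robot and the scene stay as the last step left them, time stands still between calls to the robot, and variables do not carry over. Pictures are saved under pics/ and viewed, at most 14 in all, crops included, and the job is handed in when it is done.

Besides the shell and the picture viewer there is one more tool, called after "Request:" by a JSON object that holds its "api" and its "payload". move_arm: Moves the arm, as the interface text tells. Its arguments: {"type":"object","properties":{"commands":{"type":"array","items":{"type":"array"}}},"required":["commands"]}

```bash
mkdir -p pics; cat > h.py <<'E'
import numpy as np, cv2
from cell import env, read_camera, search_frame, cut_out
def cam(p):
    R,_=cv2.Rodrigues(np.array(p["rvec"],float)); return R,np.array(p["tvec"],float).ravel()
def ray(p,uv):
    R,t=cam(p); d=R.T@np.array([(uv[0]-p["cx"])/p["fx"],(uv[1]-p["cy"])/p["fy"],1.]); return -R.T@t,d
def at_z(p,uv,z):
    c,d=ray(p,uv); return c+d*(z-c[2])/d[2]
def proj(p,X):
    R,t=cam(p); q=R@np.array(X,float)+t; return np.array([p["fx"]*q[0]/q[2]+p["cx"],p["fy"]*q[1]/q[2]+p["cy"]])
def save(p,n,crop=None,s=1):
    im=p["image"][:,:,::-1]
    if crop: im=im[crop[1]:crop[3],crop[0]:crop[2]]
    cv2.imwrite(f"pics/{n}.png",cv2.resize(im,None,fx=s,fy=s,interpolation=cv2.INTER_CUBIC))
E
python3 - <<'E'
from h import *
s=env.state(); print(s["t"],s["eef_pos"],s["tcp_rot"],s["opening"])
for n in("top","side"):
    p=read_camera(n); save(p,n+"0",s=1.25); print(n,"cam at",ray(p,(0,0))[0])
    for t in "bottle dish tub saucer scale cork_mat cave tongs".split():
        print(t,[(round(float(r["confidence"]),2),np.round(r["at"]).tolist(),at_z(p,r["at"],0)[:2].round().tolist()) for r in search_frame(t,p)])
E
```

```text
0.0 [263.21517503 566.81817234 404.14664479] [-3.14043573e+00 -1.26213166e-04  2.70676757e+00] 1.000868105751453
top cam at [343.47029745   4.54780705 935.98259744]
bottle [(0.69, [398.0, 147.0], [658.0, -214.0])]
dish [(0.81, [408.0, 248.0], [401.0, -220.0])]
tub [(0.86, [216.0, 146.0], [678.0, 251.0])]
saucer [(0.86, [425.0, 313.0], [250.0, -245.0]), (0.76, [392.0, 253.0], [391.0, -179.0]), (0.75, [482.0, 222.0], [458.0, -405.0])]
scale [(0.91, [152.0, 171.0], [618.0, 412.0]), (0.81, [218.0, 174.0], [604.0, 245.0]), (0.38, [392.0, 249.0], [401.0, -179.0])]
cork_mat [(0.67, [394.0, 168.0], [603.0, -201.0]), (0.55, [393.0, 256.0], [384.0, -181.0])]
cave [(0.58, [224.0, 245.0], [425.0, 227.0])]
tongs [(0.93, [280.0, 106.0], [783.0, 86.0])]
side cam at [  254.63888246 -1115.04331845  1031.14096157]
bottle [(0.56, [385.0, 228.0], [671.0, -94.0])]
dish [(0.94, [303.0, 265.0], [409.0, -192.0])]
tub [(0.62, [351.0, 148.0], [673.0, 321.0])]
saucer [(0.88, [300.0, 277.0], [393.0, -231.0]), (0.81, [338.0, 321.0], [460.0, -388.0]), (0.58, [246.0, 284.0], [250.0, -230.0])]
scale [(0.82, [329.0, 134.0], [615.0, 424.0]), (0.67, [338.0, 163.0], [609.0, 245.0])]
cork_mat [(0.81, [375.0, 261.0], [603.0, -214.0])]
cave [(0.72, [286.0, 169.0], [428.0, 241.0])]
tongs [(0.74, [286.0, 170.0], [426.0, 238.0]), (0.73, [400.0, 180.0], [785.0, 112.0])]
```

View pics/top0.png

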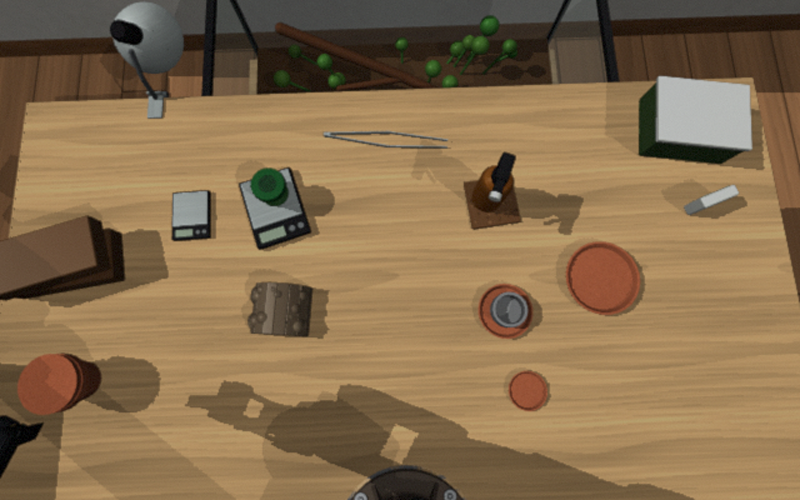

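View pics/side0.png

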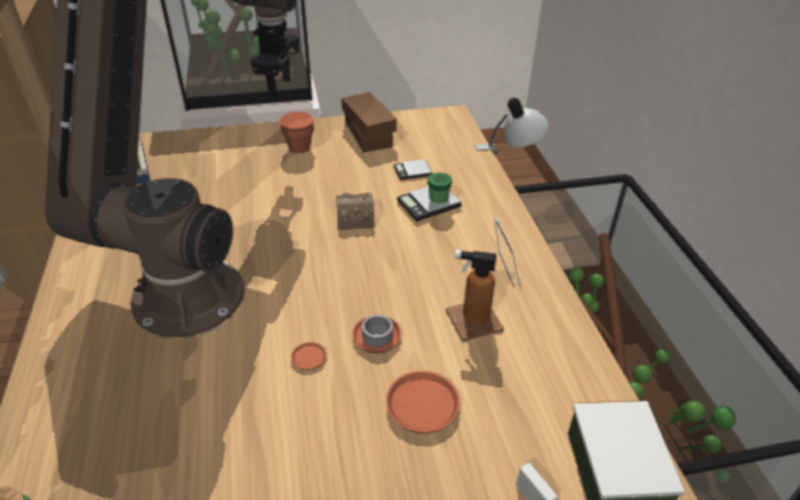

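The top view, in 640-px coordinates, shows these candidates:
- **Saucers:** small at (425,313), middle at (405,248) with the dish, and large at (482,222). The middle one is meant.
- **Scales:** small at (152,171), and larger at (218,165) with the tub. The larger one should match 145x110.

I'll fit the models to confirm the sizes and take one crop.

```bash
cat >> h.py <<'E'
from scipy.optimize import minimize
A=np.linspace(0,2*np.pi,40,endpoint=False)
def circ(r,z): return np.c_[r*np.cos(A),r*np.sin(A),0*A+z]
def box(x0,x1,y0,y1,z0,z1): return np.array([[x,y,z] for x in(x0,x1) for y in(y0,y1) for z in(z0,z1)],float)
M={"dish":[np.r_[circ(31,0),circ(33,5),circ(33,34)]],
"tub":[np.r_[circ(27,0),circ(30,44),circ(32,44),circ(32,62)]],
"saucer":[np.r_[circ(46,0),circ(53,14)]],
"scale":[box(-90,55,-55,55,0,18),box(-50,50,-50,50,0,23)],
"cork_mat":[box(-50,50,-50,50,0,8)],
"bottle":[np.r_[circ(31,0),circ(31,100)],np.r_[circ(31,100),circ(15.5,123)],np.r_[circ(15.5,120),circ(15.5,140)],box(-24,26,-12,12,140,174),box(-58,0,-8,8,156,176),box(-44,-22,-5,5,120,156)]}
def sil(p,name,x,y,yaw,z,sc=1):
    im=np.zeros((400,640),np.uint8); c,s=np.cos(yaw),np.sin(yaw); Rz=np.array([[c,-s,0],[s,c,0],[0,0,1]])
    R,t=cam(p); K=np.array([[p["fx"],0,p["cx"]],[0,p["fy"],p["cy"]],[0,0,1.]])
    for P in M[name]:
        uv=cv2.projectPoints((P*sc)@Rz.T+[x,y,z],R,t,K,None)[0]
        cv2.fillConvexPoly(im,cv2.convexHull(np.round(uv*16).astype(np.int32)),1,shift=4)
    return im>0
def fit(name,obs,x,y,yaw,z,useyaw=True,ign=None,sc=1):
    """obs: list of (picture, region); returns x,y,yaw,iou"""
    def c(v):
        s=0
        for i,(p,m) in enumerate(obs):
            q=sil(p,name,v[0],v[1],v[2]/50 if useyaw else 0,z,sc)
            k=~ign[i] if ign is not None else np.ones_like(q)
            s-=(q&m&k).sum()/max(1,((q|m)&k).sum())
        return s/len(obs)
    best=None
    for y0 in ([yaw] if not useyaw else [yaw-.25,yaw,yaw+.25]):
        r=minimize(c,[x,y,y0*50],method="Nelder-Mead",options=dict(initial_simplex=np.array([[x,y,y0*50],[x+15,y,y0*50],[x,y+15,y0*50],[x,y,y0*50+8]]),maxiter=150))
        if best is None or r.fun<best.fun: best=r
    return best.x[0].round(1),best.x[1].round(1),(best.x[2]/50).round(3),round(-best.fun,3)
def reg(name,p,near):
    L=[r for r in cut_out(name,p) if np.hypot(*(np.array(r["at"])-near))<25]
    return np.array(L[0]["region"],bool) if L else None
def look(name,P,X,yaw,z,useyaw,ignnames=()):
    obs=[];ign=[]
    for p in P:
        n=proj(p,[X[0],X[1],z]); r=reg(name,p,n)
        if r is None: print(name,"unseen",n); continue
        g=np.zeros((400,640),bool)
        for k in ignnames:
            q=reg(k,p,n)
            if q is not None: g|=cv2.dilate(q.astype(np.uint8),np.ones((5,5)))>0
        obs.append((p,r));ign.append(g)
    if not obs: return None
    res=fit(name,obs,X[0],X[1],yaw,z,useyaw,ign); print(name,[float(v) for v in res],len(obs)); return res
E
python3 - <<'E'
from h import *
P=[read_camera("top"),read_camera("side")]
save(P[0],"cropA",(140,120,520,300),2.1)
look("saucer",P,(398,-195),0,0,False,["dish"])
look("dish",P,(405,-200),0,6,False)
look("scale",P,(620,245),-1.3+1.57+1.3,0,True,["tub"])
look("scale",P,(620,245),.25,0,True,["tub"])
look("tub",P,(640,240),0,23,False)
look("cork_mat",P,(603,-205),.1,0,True,["bottle"])
for y in(-.3,2.8): look("bottle",P,(603,-205),y,8,True)
look("cave",P,(425,230),0,0,True) if 0 else None
for n in("cave","tongs"):
    for p in P:
        m=cut_out(n,p)[0]; yy,xx=np.nonzero(m["region"]); w=[at_z(p,(a,b),0)[:2].round().tolist() for a,b in((xx.min(),yy.max()),(xx.max(),yy.max()),(xx.min(),yy.min()),(xx.max(),yy.min()))]; print(n,w)
E
```

```text
saucer [402.0, -205.8, 0.069, 0.778] 2
dish [402.4, -209.2, 0.065, 0.916] 2
scale [600.1, 268.0, 1.892, 0.611] 2
scale [640.5, 244.9, 0.287, 0.776] 2
tub unseen [217.93124921 157.50502031]
tub [648.3, 231.1, 0.109, 0.937] 1
cork_mat [623.2, -200.1, 0.125, 0.736] 2
bottle unseen [373.88127607 256.35205334]
bottle [629.2, -189.5, -0.31, 0.957] 1
bottle unseen [373.88127607 256.35205334]
bottle [629.2, -188.9, 2.788, 0.855] 1
cave [[372.0, 289.0], [368.0, 167.0], [473.0, 292.0], [469.0, 167.0]]
cave [[366.0, 178.0], [458.0, 160.0], [385.0, 332.0], [484.0, 313.0]]
tongs [[754.0, 138.0], [745.0, -89.0], [787.0, 138.0], [779.0, -90.0]]
tongs [[709.0, -76.0], [747.0, -84.0], [780.0, 142.0], [823.0, 134.0]]
```

View pics/cropA.png

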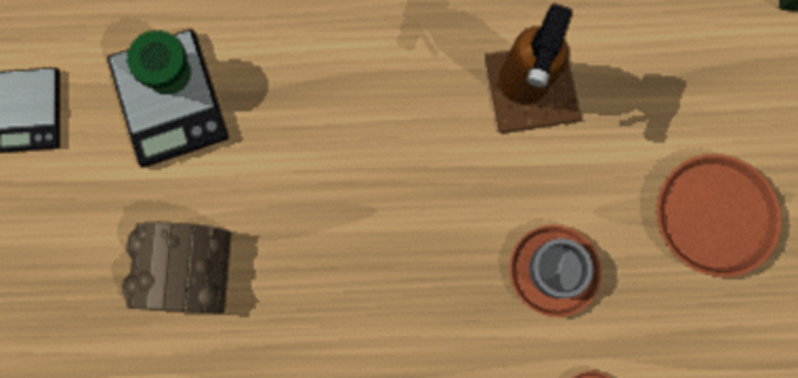

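The crop confirms both. The middle saucer is the one under the dish, and the large scale is the one under the tub. I'll keep the order asked: park the dish, bottle to saucer, park the tub, dish to scale, tub to mat.

Request:
{"api": "move_arm", "payload": {"commands": [[[0.61,-0.94,0],0.12,1],[[0.61,-0.94,0],0.12,1],[[0.61,-0.94,0],0.12,1],[[0.61,-0.94,0],0.12,1],[[0.61,-0.94,0],0.12,1],[[0.61,-0.94,0],0.12,1],[[0.61,-0.94,0],0.12,1],[[0.61,-0.94,0],0.12,1],[[0.61,-0.94,0],0.12,1],[[0.61,-0.94,0],0.12,1],[[0.61,-0.94,0],0.12,1],[[0.61,-0.94,0],0.12,1],[[0.61,-0.94,0],0.12,1],[[-0.23,-0.97,0],0,1],[[-0.23,-0.97,0],0,1],[[-0.23,-0.97,0],0,1],[[-0.23,-0.97,0],0,1],[[-0.23,-0.97,0],0,1],[[-0.23,-0.97,0],0,1],[[-0.23,-0.97,0],0,1]]}}

```text
t: 4.07
eef_pos: [452.3, -4.7, 404.9]
tcp_rot: [3.141, 0.0, 2.832]
ft_force: [0.8, -0.4, 0.2]
opening: 0.997
grip_force: 0.0
```

Request:
{"api": "move_arm", "payload": {"commands": [[[-0.23,-0.97,0],0,1],[[-0.23,-0.97,0],0,1],[[-0.23,-0.97,0],0,1],[[-0.23,-0.97,0],0,1],[[-0.23,-0.97,0],0,1],[[-0.23,-0.97,0],0,1],[[-0.23,-0.97,0],0,1],[[0,0,-0.8],0,1],[[0,0,-0.8],0,1],[[0,0,-0.8],0,1],[[0,0,-0.8],0,1],[[0,0,0],0,1],[[0,0,0],0,1]]}}

```text
t: 5.15
eef_pos: [404.7, -207.2, 308.6]
tcp_rot: [3.141, -0.002, 2.832]
ft_force: [1.9, 0.1, -0.1]
opening: 1.002
grip_force: 0.0
```

Request:
{"api": "move_arm", "payload": {"commands": [[[-0.07,-0.05,-0.65],0,1],[[0,0,-0.65],0,1],[[0,0,-0.65],0,1],[[0,0,-0.65],0,1],[[0,0,-0.65],0,1],[[0,0,0],0,1],[[0,0,0],0,0],[[0,0,0],0,-0.3],[[0,0,0],0,-1],[[0,0,0],0,-1],[[0,0,0],0,-1],[[0,0,0],0,-1],[[0,0,0],0,-1],[[0,0,0],0,-1]]}}

```text
t: 6.32
eef_pos: [402.6, -208.7, 212.0]
tcp_rot: [-3.141, 0.001, 2.832]
ft_force: [-1.0, 1.5, 10.1]
opening: 0.683
grip_force: 30.0
```

Request:
{"api": "move_arm", "payload": {"commands": [[[0,0,0.3],0,-1],[[0,0,0.8],0,-1],[[0,0,1],0,-1],[[0.26,0.83,0],0,-1],[[0.26,0.83,0],0,-1],[[0.26,0.83,0],0,-1],[[0.26,0.83,0],0,-1],[[0.26,0.83,0],0,-1],[[0.26,0.83,0],0,-1],[[0,0,-0.8],0,-1],[[0,0,-0.7],0,-1],[[0,0,-0.4],0,-1],[[0,0,-0.1],0,-1],[[0,0,0],0,-1],[[0,0,-0.1],0,-1],[[0,0,-0.05],0,-1],[[0,0,0],0,-1]]}}

```text
t: 7.73
eef_pos: [449.3, -59.4, 210.2]
tcp_rot: [3.141, 0.001, 2.831]
ft_force: [0.1, 0.8, -1.8]
opening: 0.685
grip_force: 30.0
```

Request:
{"api": "move_arm", "payload": {"commands": [[[0,0,-0.07],0,-1],[[0,0,-0.07],0,-1],[[0,0,0],0,-1],[[0,0,0],0,-1]]}}

```text
t: 8.07
eef_pos: [449.3, -59.3, 205.8]
tcp_rot: [3.142, 0.001, 2.832]
ft_force: [-1.0, -0.1, 4.8]
opening: 0.685
grip_force: 30.0
```

Request:
{"api": "move_arm", "payload": {"commands": [[[0,0,0],0,-0.1],[[0,0,0],0,0.7],[[0,0,0],0,1],[[0,0,0],0,1],[[0,0,0],0,1],[[0,0,0.4],0,1],[[0,0,1],0,1],[[0,0,1],0,1],[[0,0,1],0,1],[[0,0,1],0,1],[[0.2,0.7,1],0,1],[[0.2,0.7,0.8],0,1],[[0,0,0],0,1]]}}

```text
t: 9.15
eef_pos: [461.9, -15.3, 395.8]
tcp_rot: [3.14, 0.007, 2.833]
ft_force: [0.3, -0.9, -0.2]
opening: 0.998
grip_force: 0.0
```

```bash
python3 - <<'E'
from h import *
s=env.state(); print(s["eef_pos"],s["joints"])
P=[read_camera("top"),read_camera("side")]
save(P[0],"top1",s=1.25)
look("saucer",P,(402,-206),0,0,False)
look("dish",P,(449,-60),0,0,False)
for p in P: print([(float(r["confidence"]),r["at"],r["region"].sum()) for r in cut_out("bottle",p)])
for p in P: look("bottle",[p],(626,-190),-.3,8,True)
print(proj(P[1],[626,-190,90]))
E
```

```text
[461.89745481 -15.2974699  395.78225482] [-1.76295315e-01  2.71085852e-01  1.95464203e+00  7.57312393e-04
  9.08751420e-01 -1.43859935e+00]
saucer [402.0, -206.2, 0.011, 0.882] 2
dish unseen [341.62543216 230.81382089]
dish [447.9, -60.8, 0.058, 0.976] 1
[]
[(0.72, [384.2, 224.5], np.int64(1403))]
bottle unseen [389.86006459 158.65132687]
bottle unseen [380.36466013 251.28570868]
[383.07071682 229.89862196]
```

View pics/top1.png

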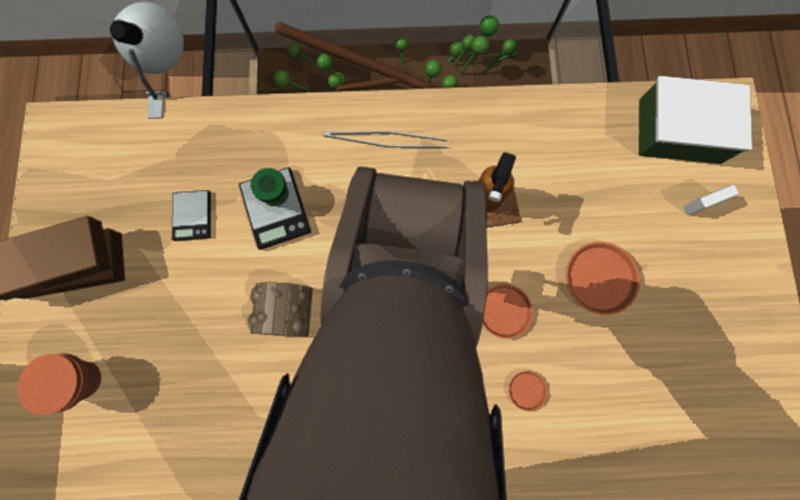

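Top view: the dish is lifted out, and the saucer at (508,310) is empty and partly hidden by the arm. The bottle is still on the mat at (495,180). I'll fit the bottle in the side view too.

```bash
sed -i 's/n=proj(p,\[X\[0\],X\[1\],z\])/n=proj(p,[X[0],X[1],z+(90 if name=="bottle" else 0)])/' h.py; python3 - <<'E'
from h import *
p=read_camera("side")
look("bottle",[p],(626,-190),-.3,8,True)
m=reg("bottle",p,(384,225)); q=sil(p,"bottle",629,-189.5,-.31,8); print((m&q).sum()/(m|q).sum())
o=[(p,m)]
for yaw in(-.1,-.2,-.3,-.4,-.5): print(yaw,fit("bottle",o,629,-190,yaw,8,False) if 0 else max(((sil(p,"bottle",x,y,yaw,8)&m).sum()/(sil(p,"bottle",x,y,yaw,8)|m).sum(),x,y) for x in range(618,638,2) for y in range(-200,-178,2)))
print(look("cork_mat",[p],(610,-205),.12,0,True,["bottle"]))
E
```

```text
bottle [632.0, -186.3, -0.335, 0.809] 1
0.8011695906432749
-0.1 (np.float64(0.7992202729044834), 632, -184)
-0.2 (np.float64(0.8077174623937214), 630, -186)
-0.3 (np.float64(0.8077174623937214), 632, -186)
-0.4 (np.float64(0.8058631921824104), 630, -190)
-0.5 (np.float64(0.8074412532637075), 632, -188)
cork_mat [620.1, -197.1, 0.083, 0.543] 1
(np.float64(620.1), np.float64(-197.1), np.float64(0.083), np.float64(0.543))
```

Request:
{"api": "move_arm", "payload": {"commands": [[[0.3,-0.2,0.5],0,1],[[0.8,-0.83,0.5],0,1],[[0.8,-0.83,0],0,1],[[0.8,-0.83,0],0,1],[[0.8,-0.83,0],0,1],[[0.8,-0.83,0],0,1],[[0.8,-0.83,0],0,1],[[0.5,-0.56,0],0,1],[[0,0,0],0,1],[[0,0,0],0,1]]}}

```text
t: 10.73
eef_pos: [629.4, -190.1, 420.6]
tcp_rot: [3.141, -0.001, 2.831]
ft_force: [-0.5, 0.6, -0.6]
opening: 0.997
grip_force: 0.0
```

```bash
python3 - <<'E'
from h import *
s=env.state(); print(s["eef_pos"])
p=read_camera("side"); save(p,"side1",(300,110,460,270),4)
x,y,_=s["eef_pos"]
print(proj(p,[x,y,174]),proj(p,[630,-188,182]),proj(p,[630,-188,8]))
E
```

```text
[ 629.44724151 -190.11267731  420.60554774]
[387.37525127 206.04634676] [387.63923976 203.12510294] [381.54182415 250.5718111 ]
```

View pics/side1.png

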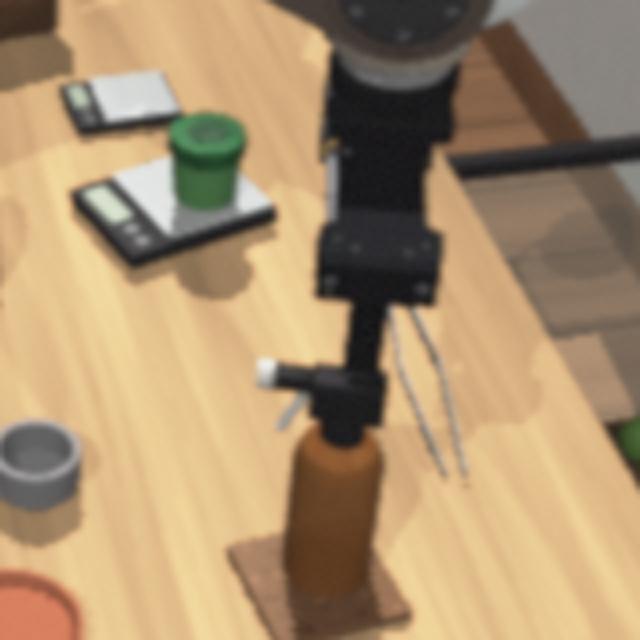

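The side crop shows the sprayer block at about (350,375) in crop pixels, which is where the fit predicts, directly under the fingers. I'll descend and pinch it.

Request:
{"api": "move_arm", "payload": {"commands": [[[0.02,0.04,-0.7],0,1],[[0,0,-0.7],0,1],[[0,0,-0.6],0,1],[[0,0,-0.4],0,1],[[0,0,-0.19],0,1],[[0,0,0],0,0.2],[[0,0,0],0,-0.1],[[0,0,0],0,-0.25],[[0,0,0],0,-0.35],[[0,0,0],0,-0.4],[[0,0,0],0,-0.45],[[0,0,0],0,-0.5],[[0,0,0],0,-0.6],[[0,0,0],0,-1],[[0,0,0],0,-1],[[0,0,0],0,-1]]}}

```text
t: 12.12
eef_pos: [629.8, -188.3, 343.8]
tcp_rot: [3.141, -0.0, 2.832]
ft_force: [0.4, 0.7, -0.3]
opening: 0.285
grip_force: 0.3
```

Request:
{"api": "move_arm", "payload": {"commands": [[[0,0,0],0,-1],[[0,0,0],0,-1],[[0,0,0],0,-1],[[0,0,0],0,-1]]}}

```text
t: 12.45
eef_pos: [629.9, -188.2, 343.8]
tcp_rot: [3.141, -0.0, 2.832]
ft_force: [0.6, 1.0, -1.5]
opening: 0.251
grip_force: 30.0
```

Request:
{"api": "move_arm", "payload": {"commands": [[[0,0,0.2],0,-1],[[0,0,0.5],0,-1],[[0,0,0.8],0,-1],[[0,0,0.5],0,-1],[[-0.4,-0.05,0],0,-1],[[-0.85,-0.07,0],0,-1],[[-0.85,-0.07,0],0,-1],[[-0.85,-0.07,0],0,-1],[[-0.85,-0.07,0],0,-1],[[-0.85,-0.07,0],0,-1],[[-0.85,-0.07,0],0,-1],[[-0.85,-0.07,0],0,-1],[[-0.85,-0.06,0],0,-1],[[-0.4,0,0],0,-1],[[0,0,-0.5],0,-1],[[0,0,-0.5],0,-1],[[0,0,0],0,-1],[[0,0,0],0,-1]]}}

```text
t: 13.95
eef_pos: [402.1, -206.4, 373.9]
tcp_rot: [3.141, -0.001, 2.832]
ft_force: [0.1, 0.1, -2.7]
opening: 0.254
grip_force: 30.0
```

```bash
python3 - <<'E'
from h import *
s=env.state(); print(s["eef_pos"])
p=read_camera("side"); save(p,"side2",(230,170,430,310),4)
for x in (378,402,426):print(proj(p,[x,-206,6]))
look("cork_mat",[p],(610,-205),.12,0,True)
pt=read_camera("top"); look("cork_mat",[p,pt],(610,-205),.12,0,True)
E
```

```text
[ 402.11561036 -206.35406756  373.92195679]
[292.75969993 268.94501781]
[301.62841212 267.65265162]
[310.44563331 266.36778881]
cork_mat [619.6, -199.0, 0.109, 0.893] 1
cork_mat unseen [395.65637273 165.43944729]
cork_mat [619.6, -199.0, 0.109, 0.893] 1
```

View pics/side2.png

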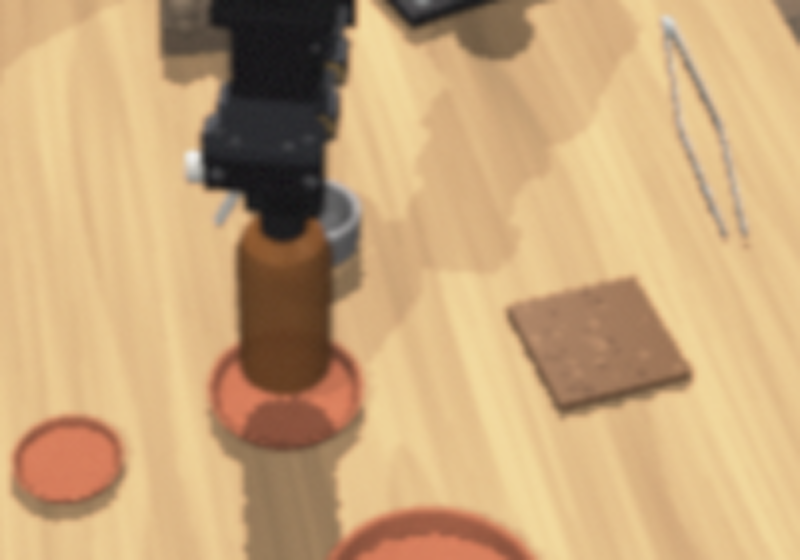

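The side crop shows the bottle held upright over the saucer, whose centre is at crop (286,393), matching the projected target. The mat is bare. I'll lower the bottle.

Request:
{"api": "move_arm", "payload": {"commands": [[[0,0,-0.5],0,-1],[[0,0,-0.3],0,-1],[[0,0,-0.1],0,-1],[[0,0,-0.05],0,-1],[[0,0,-0.05],0,-1],[[0,0,-0.05],0,-1],[[0,0,0],0,-1],[[0,0,0],0,-1]]}}

```text
t: 14.87
eef_pos: [401.9, -206.3, 342.6]
tcp_rot: [-3.142, 0.0, 2.832]
ft_force: [-0.8, 0.6, -3.2]
opening: 0.251
grip_force: 30.0
```

Request:
{"api": "move_arm", "payload": {"commands": [[[0,0,-0.04],0,-1],[[0,0,-0.03],0,-1],[[0,0,0],0,-1],[[0,0,0],0,-1]]}}

```text
t: 15.2
eef_pos: [402.0, -206.3, 341.6]
tcp_rot: [-3.141, 0.002, 2.832]
ft_force: [-2.6, 2.9, 15.0]
opening: 0.248
grip_force: 30.0
```

Request:
{"api": "move_arm", "payload": {"commands": [[[0,0,0.01],0,-0.5],[[0,0,0],0,-0.4],[[0,0,0],0,-0.2],[[0,0,0],0,0.2],[[0,0,0],0,1],[[0,0,0],0,1],[[0,0,0],0,1],[[0,0,0],0,1],[[0,0,0.5],0,1],[[0,0,0.8],0,1],[[0,0,1],0,1],[[0,0,0.7],0,1]]}}

```text
t: 16.2
eef_pos: [401.8, -206.2, 432.5]
tcp_rot: [-3.141, 0.001, 2.832]
ft_force: [-0.1, -0.0, 0.5]
opening: 0.945
grip_force: 0.0
```

Request:
{"api": "move_arm", "payload": {"commands": [[[0.51,0.91,0],0,1],[[0.51,0.91,0],0,1],[[0.51,0.91,0],0,1],[[0.51,0.91,0],0,1],[[0.51,0.91,0],0,1],[[0.51,0.91,0],0,1],[[0.51,0.91,0],0,1],[[0.51,0.91,0],0,1],[[0.51,0.91,-0.3],0,1],[[0.51,0.91,-0.3],0,1],[[0.51,0.91,-0.3],0,1],[[0.51,0.91,-0.3],0,1],[[0.51,0.91,-0.3],0,1],[[0.51,0.91,-0.3],0,1],[[0.51,0.91,-0.3],0,1],[[0.51,0.91,-0.3],0,1],[[0,0,0],0,1],[[0,0,0],0,1]]}}

```text
t: 17.7
eef_pos: [646.8, 231.8, 357.0]
tcp_rot: [-3.141, -0.002, 2.834]
ft_force: [-0.8, -0.3, -0.7]
opening: 1.0
grip_force: 0.0
```

```bash
python3 - <<'E'
from h import *
s=env.state(); print(s["eef_pos"],s["joints"])
P=[read_camera("top"),read_camera("side")]
look("bottle",P,(402,-206),-.3,6,True)
look("tub",P[1:],(648,231),0,23,False); look("tub",P[1:],(648,231),0,53,False)
m=[(float(r["confidence"]),r["at"]) for r in cut_out("tub",P[1])]; print(m)
save(P[1],"side3",(230,90,430,310),2.7)
E
```

```text
[646.75214626 231.79478261 357.04926797] [ 2.48071935e-01  6.24868929e-01  1.44279964e+00 -2.13368281e-05
  1.07589913e+00 -1.01467652e+00]
bottle [401.8, -208.9, -0.382, 0.848] 2
tub [647.7, 235.3, 0.053, 0.876] 1
tub [637.3, 198.6, 0.137, 0.83] 1
[(0.75, [349.8, 148.3])]
```

View pics/side3.png

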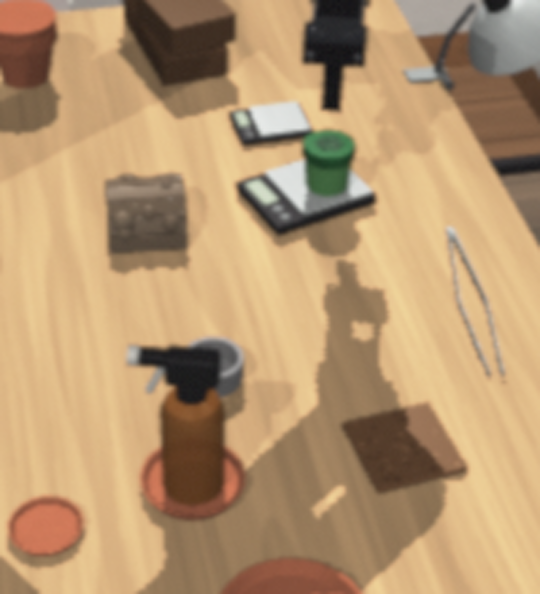

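The bottle stands upright in the saucer at crop (193,480), and the tub is under the open gripper. Next I'll grasp the tub.

Request:
{"api": "move_arm", "payload": {"commands": [[[0.04,0.05,-0.7],0,1],[[0,0,-0.8],0,1],[[0,0,-0.8],0,1],[[0,0,-0.7],0,1],[[0,0,-0.4],0,1],[[0,0,-0.17],0,1],[[0,0,0],0,0.5],[[0,0,0],0,0.4],[[0,0,0],0,0.3],[[0,0,0],0,0.1],[[0,0,0],0,-0.2],[[0,0,0],0,-1],[[0,0,0],0,-1],[[0,0,0],0,-1],[[0,0,0],0,-1],[[0,0,0],0,-1]]}}

```text
t: 19.38
eef_pos: [648.0, 232.2, 252.4]
tcp_rot: [3.141, 0.001, 2.832]
ft_force: [-0.3, 0.2, 6.2]
opening: 0.661
grip_force: 30.0
```

Request:
{"api": "move_arm", "payload": {"commands": [[[0,0,0.3],0,-1],[[0,0,0.6],0,-1],[[0,0,0.6],0,-1],[[-0.37,-0.82,0],0,-1],[[-0.37,-0.82,0],0,-1],[[-0.37,-0.82,0],0,-1],[[-0.37,-0.82,0],0,-1],[[-0.37,-0.82,0],0,-1],[[-0.37,-0.82,0],0,-1],[[-0.37,-0.82,0],0,-1],[[0,0,-0.8],0,-1],[[0,0,-0.7],0,-1],[[0,0,-0.4],0,-1],[[0,0,-0.15],0,-1],[[0,0,-0.05],0,-1],[[0,0,0],0,-1],[[0,0,0],0,-1]]}}

```text
t: 20.8
eef_pos: [570.3, 60.0, 234.3]
tcp_rot: [3.141, 0.001, 2.832]
ft_force: [0.7, -0.0, -0.7]
opening: 0.666
grip_force: 30.0
```

Request:
{"api": "move_arm", "payload": {"commands": [[[0,0,-0.07],0,-1],[[0,0,-0.05],0,-1],[[0,0,-0.03],0,-1],[[0,0,0],0,-1],[[0,0,0],0,-1]]}}

```text
t: 21.22
eef_pos: [570.2, 59.9, 229.4]
tcp_rot: [3.141, 0.0, 2.832]
ft_force: [-1.7, 0.8, 4.9]
opening: 0.664
grip_force: 30.0
```

Request:
{"api": "move_arm", "payload": {"commands": [[[0,0,0],0,0.4],[[0,0,0],0,0.6],[[0,0,0],0,1],[[0,0,0],0,1],[[0,0,0],0,1],[[0,0,0.5],0,1],[[0,0,0.9],0,1],[[0,0,0.9],0,1],[[0,0,0.8],0,1],[[-0.4,-0.4,0],0,1],[[-0.9,-0.9,0],0,1],[[-0.9,-0.9,0],0,1],[[-0.9,-0.9,0],0,1],[[-0.9,-0.9,0],0,1],[[-0.05,0,0],0,1],[[0,0,0],0,1]]}}

```text
t: 22.55
eef_pos: [447.8, -61.2, 322.3]
tcp_rot: [3.141, 0.0, 2.829]
ft_force: [0.9, 0.7, 0.4]
opening: 1.002
grip_force: 0.0
```

```bash
python3 - <<'E'
from h import *
s=env.state(); print(s["eef_pos"])
P=[read_camera("top"),read_camera("side")]
look("tub",P,(570,60),0,0,False)
look("dish",P[1:],(449,-60),0,0,False)
for p in P: print([(round(float(r["confidence"]),2),np.round(r["at"]).tolist(),int(r["region"].sum())) for r in cut_out("scale",p)])
look("scale",P,(635,247),.27,0,True)
E
```

```text
[447.77958977 -61.17569581 322.2656942 ]
tub [568.4, 59.5, 0.089, 0.923] 2
dish [464.2, -58.8, -0.018, 0.404] 1
[(0.68, [217.0, 166.0], 2543), (0.68, [153.0, 170.0], 1229)]
[(0.73, [336.0, 134.0], 257), (0.67, [347.0, 162.0], 874)]
scale [640.9, 244.2, 0.296, 0.868] 2
```

Request:
{"api": "move_arm", "payload": {"commands": [[[0.03,0.03,-0.8],0,1],[[0,0,-0.9],0,1],[[0,0,-0.9],0,1],[[0,0,-0.8],0,1],[[0,0,-0.35],0,1],[[0,0,-0.1],0,1],[[0,0,0],0,0.5],[[0,0,0],0,0.4],[[0,0,0],0,0.3],[[0,0,0],0,0.1],[[0,0,0],0,-1],[[0,0,0],0,-1],[[0,0,0],0,-1],[[0,0,0],0,-1],[[0,0,0],0,-1]]}}

```text
t: 24.25
eef_pos: [449.6, -59.3, 207.1]
tcp_rot: [3.141, 0.001, 2.832]
ft_force: [-0.2, -0.4, 7.7]
opening: 0.682
grip_force: 29.6
```

```bash
python3 - <<'E'
from h import *
for n in("top","side"):
    p=read_camera(n); r=min(cut_out("scale",p),key=lambda r:np.hypot(*(np.array(r["at"])-proj(p,[641,244,20]))))
    g=p["image"].astype(float); m=cv2.dilate(r["region"].astype(np.uint8),np.ones((5,5)))>0
    b=m&(g.min(2)>110); b=cv2.morphologyEx(b.astype(np.uint8),cv2.MORPH_OPEN,np.ones((4,4)))
    k,l,st,c=cv2.connectedComponentsWithStats(b); i=1+st[1:,4].argmax()
    pts=np.argwhere(l==i)[:,::-1].astype(np.float32); q=cv2.boxPoints(cv2.minAreaRect(pts))
    print(n,st[i],[at_z(p,v,23)[:2].round().tolist() for v in q],at_z(p,c[i],23).round(1))
    print(len([0]), int(sil(p,"cork_mat",641,244,.296,15).sum()))
E
```

```text
top [195 136  43  25 594] [[662.0, 299.0], [720.0, 287.0], [686.0, 179.0], [630.0, 193.0]] [664.1 235.6  23. ]
1 1674
side [328 146  43  24 656] [[576.0, 282.0], [721.0, 325.0], [708.0, 199.0], [572.0, 162.0]] [641.5 238.4  23. ]
1 639
```

Request:
{"api": "move_arm", "payload": {"commands": [[[0,0,0.3],0,-1],[[0,0,0.7],0,-1],[[0,0,0.9],0,-1],[[0,0,0.9],0,-1],[[0,0,0.5],0,-1]]}}

```text
t: 24.87
eef_pos: [449.4, -59.2, 308.4]
tcp_rot: [3.141, 0.002, 2.832]
ft_force: [0.8, -0.3, -1.0]
opening: 0.681
grip_force: 29.6
```

```bash
python3 - <<'E'
from h import *
o=[]
for n,c in(("top",(180,120,260,200)),("side",(305,120,385,200))):
    p=read_camera(n); im=np.ascontiguousarray(p["image"][c[1]:c[3],c[0]:c[2],::-1]); im=cv2.resize(im,None,fx=5,fy=5,interpolation=cv2.INTER_CUBIC)
    for (a,b) in ((50,23),):
        C,S=np.cos(.296),np.sin(.296)
        q=[(proj(p,[641+C*u-S*v,244+S*u+C*v,b])-[c[0],c[1]]+.5)*5 for u,v in((a,a),(a,-a),(-a,-a),(-a,a))]
        cv2.polylines(im,[np.array(q).astype(int)],True,(0,0,255),1)
    o.append(im)
cv2.imwrite("pics/sc.png",np.hstack(o))
E
```

```text
(no output)
```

View pics/sc.png

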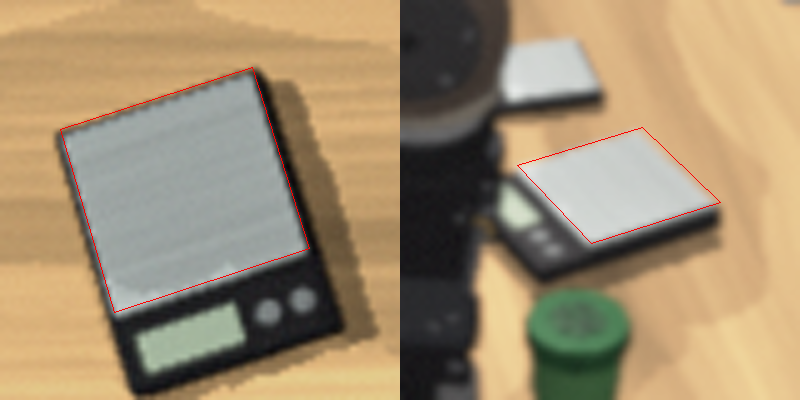

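The platform outline fits to within 1–3 mm in both views. I'll carry the dish over to (641,243).

Request:
{"api": "move_arm", "payload": {"commands": [[[0.3,0.45,0],0,-1],[[0.58,0.92,0],0,-1],[[0.58,0.92,0],0,-1],[[0.58,0.92,0],0,-1],[[0.58,0.92,0],0,-1],[[0.58,0.92,0],0,-1],[[0.58,0.92,0],0,-1],[[0.58,0.92,0],0,-1],[[0.58,0.92,0],0,-1],[[0.58,0.92,0],0,-1],[[0.58,0.92,0],0,-1],[[0.28,0.42,0],0,-1],[[0,0,-0.7],0,-1],[[0,0,-0.8],0,-1],[[0,0,-0.6],0,-1],[[0,0,-0.25],0,-1],[[0,0,-0.05],0,-1],[[0,0,0],0,-1],[[0,0,0],0,-1]]}}

```text
t: 26.55
eef_pos: [641.2, 242.8, 234.3]
tcp_rot: [3.141, 0.001, 2.831]
ft_force: [-0.2, 1.2, -1.2]
opening: 0.684
grip_force: 29.6
```

Request:
{"api": "move_arm", "payload": {"commands": [[[0,0,-0.06],0,-1],[[0,0,-0.04],0,-1],[[0,0,-0.04],0,-1],[[0,0,0],0,-1],[[0,0,0],0,-1]]}}

```text
t: 26.97
eef_pos: [641.0, 242.8, 230.2]
tcp_rot: [3.141, 0.001, 2.832]
ft_force: [-1.1, -1.3, 6.7]
opening: 0.682
grip_force: 29.6
```

Request:
{"api": "move_arm", "payload": {"commands": [[[0,0,0],0,0.4],[[0,0,0],0,0.6],[[0,0,0],0,1],[[0,0,0],0,1],[[0,0,0],0,1],[[0,0,0.5],0,1],[[0,0,0.9],0,1],[[0,0,0.9],0,1],[[0,0,0.8],0,1],[[-0.17,-0.4,0],0,1],[[-0.37,-0.95,0],0,1],[[-0.37,-0.95,0],0,1],[[-0.37,-0.95,0],0,1],[[-0.37,-0.95,0],0,1],[[-0.37,-0.95,0],0,1],[[-0.36,-0.95,0],0,1],[[0,0,0],0,1],[[0,0,0],0,1]]}}

```text
t: 28.47
eef_pos: [569.4, 58.7, 322.5]
tcp_rot: [3.141, 0.0, 2.829]
ft_force: [1.1, 0.9, 0.5]
opening: 1.001
grip_force: 0.0
```

```bash
python3 - <<'E'
from h import *
s=env.state(); print(s["eef_pos"])
P=[read_camera("top"),read_camera("side")]
look("dish",P,(641,243),0,23,False)
look("cork_mat",P,(620,-199),.1,0,True)
o=[]
for p,c in((P[0],(355,130,435,200)),(P[1],(335,220,415,290)),(P[0],(180,120,260,190)),(P[1],(305,120,385,190))):
    im=np.ascontiguousarray(p["image"][c[1]:c[3],c[0]:c[2],::-1]); im=cv2.resize(im,None,fx=4,fy=4,interpolation=cv2.INTER_CUBIC)
    for X,Y,w,z in((620,-199,.109,8),(641,244,.296,23)):
        C,S=np.cos(w),np.sin(w)
        q=[(proj(p,[X+C*u-S*v,Y+S*u+C*v,z])-[c[0],c[1]]+.5)*4 for u,v in((50,50),(50,-50),(-50,-50),(-50,50))]
        cv2.polylines(im,[np.array(q).astype(int)],True,(0,0,255),1)
    o.append(im)
cv2.imwrite("pics/mat.png",np.vstack([np.hstack(o[:2]),np.hstack(o[2:])]))
E
```

```text
[569.37600423  58.68471137 322.50662127]
dish [642.0, 247.4, 0.051, 0.27] 2
cork_mat [620.2, -198.3, 0.127, 0.923] 2
```

View pics/mat.png

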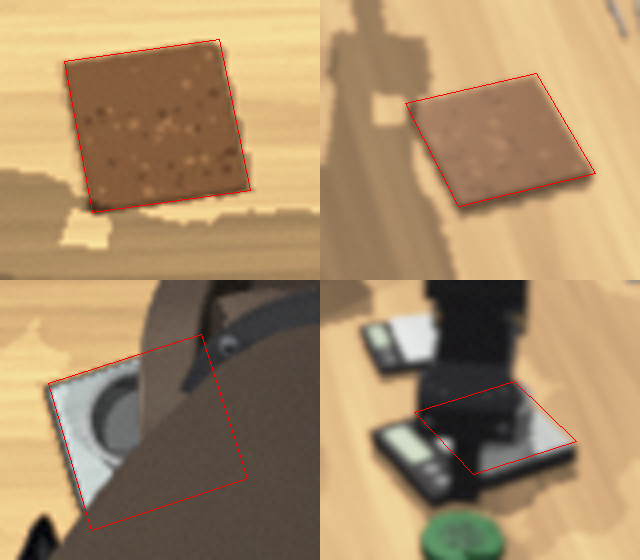

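The mat outline at (620,-199) fits both views, and the dish is on the platform, partly hidden by the arm. Next I'll grasp the tub.

Request:
{"api": "move_arm", "payload": {"commands": [[[0.01,0.04,-0.8],0,1],[[0,0,-0.9],0,1],[[0,0,-0.8],0,1],[[0,0,-0.4],0,1],[[0,0,-0.2],0,1],[[0,0,0],0,0.5],[[0,0,0],0,0.4],[[0,0,0],0,0.3],[[0,0,0],0,0.1],[[0,0,0],0,-1],[[0,0,0],0,-1],[[0,0,0],0,-1],[[0,0,0],0,-1],[[0,0,0],0,-1],[[0,0,0.3],0,-1],[[0,0,0.7],0,-1],[[0,0,0.7],0,-1],[[0,0,0],0,-1]]}}

```text
t: 30.27
eef_pos: [570.4, 61.1, 283.9]
tcp_rot: [3.14, 0.005, 2.832]
ft_force: [0.5, -0.2, -1.1]
opening: 0.665
grip_force: 30.0
```

Request:
{"api": "move_arm", "payload": {"commands": [[[0.1,-0.5,0],0,-1],[[0.19,-0.97,0],0,-1],[[0.19,-0.97,0],0,-1],[[0.19,-0.97,0],0,-1],[[0.19,-0.97,0],0,-1],[[0.19,-0.97,0],0,-1],[[0.19,-0.97,0],0,-1],[[0.19,-0.97,0],0,-1],[[0.19,-0.97,0],0,-1],[[0.06,-0.4,0],0,-1],[[0,0,-0.6],0,-1],[[0,0,-0.5],0,-1],[[0,0,-0.1],0,-1],[[0,0,0],0,-1],[[0,0,0],0,-1]]}}

```text
t: 31.52
eef_pos: [620.4, -198.4, 244.6]
tcp_rot: [3.141, -0.0, 2.832]
ft_force: [0.4, 1.0, -2.4]
opening: 0.664
grip_force: 30.0
```

Request:
{"api": "move_arm", "payload": {"commands": [[[0,0,-0.05],0,-1],[[0,0,-0.05],0,-1],[[0,0,-0.04],0,-1],[[0,0,0],0,-1],[[0,0,0],0,-1]]}}

```text
t: 31.93
eef_pos: [620.3, -198.7, 240.2]
tcp_rot: [3.142, 0.0, 2.832]
ft_force: [0.1, 0.9, -2.4]
opening: 0.668
grip_force: 30.0
```

Request:
{"api": "move_arm", "payload": {"commands": [[[0,0,-0.04],0,-1],[[0,0,-0.04],0,-1],[[0,0,0],0,-1],[[0,0,0],0,-1]]}}

```text
t: 32.27
eef_pos: [620.3, -198.8, 238.0]
tcp_rot: [3.142, 0.0, 2.832]
ft_force: [-2.3, 0.8, 4.1]
opening: 0.661
grip_force: 30.0
```

Contact. I'll release, lift and retreat to the middle so both cameras can see.

Request:
{"api": "move_arm", "payload": {"commands": [[[0,0,0],0,0.4],[[0,0,0],0,0.6],[[0,0,0],0,1],[[0,0,0],0,1],[[0,0,0],0,1],[[0,0,0.5],0,1],[[0,0,0.9],0,1],[[0,0,0.9],0,1],[[0,0,0.9],0,1],[[0,0,0.9],0,1],[[0,0,0.9],0,1],[[-0.3,0.95,0],0,1],[[-0.3,0.95,0],0,1],[[-0.3,0.95,0],0,1],[[-0.3,0.95,0],0,1],[[-0.3,0.95,0],0,1],[[-0.3,0.95,0],0,1],[[-0.3,0.95,0],0,1],[[0,0,0],0,1]]}}

```text
t: 33.85
eef_pos: [555.7, 4.4, 387.9]
tcp_rot: [3.141, -0.001, 2.834]
ft_force: [-0.2, 0.7, 0.6]
opening: 1.001
grip_force: 0.0
```

```bash
python3 - <<'E'
from h import *
s=env.state(); print(s["eef_pos"])
P=[read_camera("top"),read_camera("side")]
look("tub",P,(620,-199),0,8,False)
look("dish",P,(641,243),0,23,False)
look("bottle",P,(402,-206),-.3,6,True)
save(P[0],"topF",(140,60,540,300),1.9); save(P[1],"sideF",(200,70,480,300),2.6)
E
```

```text
[555.71362986   4.42625092 387.85263189]
tub [618.3, -199.8, 0.05, 0.914] 2
dish [641.1, 242.2, 0.067, 0.554] 2
bottle [400.5, -207.6, -0.319, 0.895] 2
```

View pics/topF.png

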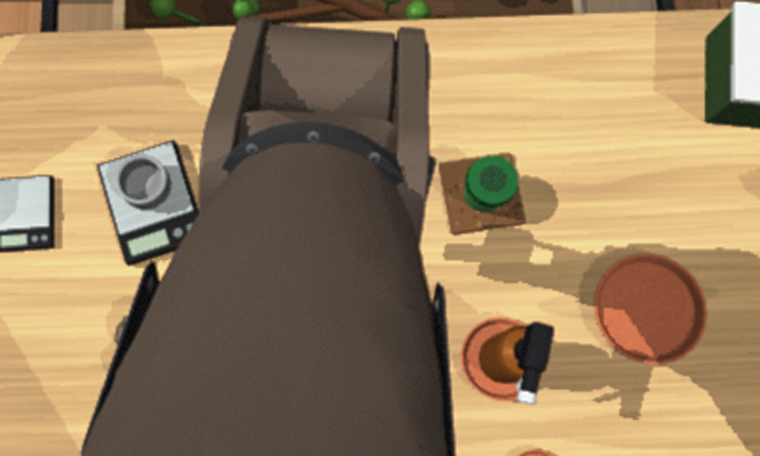

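View pics/sideF.png

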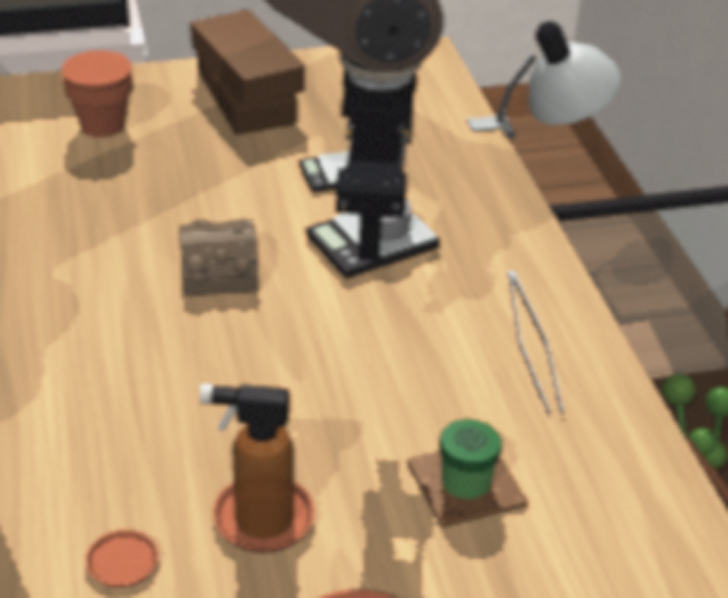

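Top crop: the dish is centred on the platform at (145,185), the tub on the mat at (490,185), and the bottle in the saucer at (503,357). In the side crop all three are upright, and the cave and tongs are where they were. I'll hand in.

```bash
python3 -c "
from h import *
print(env.job_done())"
```

```text
the job is handed in; nothing more can be done
None
```

The job is handed in: the bottle is in the terracotta saucer, the dish is on the scale and the tub is on the cork mat, all upright and let go of, with the cave and tongs untouched; hand-in returned no verdict.

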